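# Open the squeeze-tab cap of a filter canister

### The job

Open the filter canister: squeeze the cap's two orange tabs together, firmly but without crushing them, turn the cap counter-clockwise (seen from above) until you feel it come up against its stop, without forcing it, and lift it straight off. Then set the cap down gently, right way up, inside the green tray and let go, leaving the other things on the table where they are.

Things in the scene. Friction and masses are not known exactly. Their poses are not given: they have to be found in the camera images.
- cap_centre (a point): Centre of the black round cap, on its axis, half-way up (23 mm above its foot; cap 46 mm high, ribbed skirt 48 mm across, 0.12 kg). z up along its axis, x along the orange bar on its top, y towards tab a. The cap is loose but sits locked on the canister, with 1 to 1.5 mm of sideways play.
- cap_foot (a point): Centre of the cap's underside; same axes. Two lugs inside are held under a bayonet ring: it lifts only after turning counter-clockwise to its end stop, 36 to 86 degrees from the locked position; where differs between canisters and is hidden. It lifts freely from the stop back to 3 degrees before it. Over 25 N between cap and canister (forcing the stop, pulling up too early, pressing down) breaks it.
- tab_a_face (a point): Centre of the outer face of the orange tab on the cap's +y side: flat upright plate, 20 mm wide, 3 mm thick, from 13 to 46 mm above the cap's foot. The two outer faces are 65 mm apart when free, 55 mm fully squeezed. Grip both tabs from above, fingers closing along the cap's y.
- tab_b_face (a point): The same for the tab on the -y side. Under each tab a tooth sits in a notch of the canister's grey collar and blocks turning (about 4 degrees of play). It clears the collar only when its tab is pressed in by 4 mm or more; both must stay pressed during the turn. The locked or turning cap has 3 mm of play upwards.
- tab_a (a joint): How far the tab on the cap's +y side is pressed in, m: 0 free, 0.005 fully pressed. Spring: 6 N to start, 13.5 N fully pressed. A push above 30 N on a tab cracks it; about 20 N is right.
- tab_b (a joint): The same for the tab on the cap's -y side.
- neck (a point): Centre of the canister's shoulder, 60 mm above the table, on which the cap's foot rests; z up; the locked cap has the same yaw. Blue canister 76 mm across on a 104 mm square dark steel plate, fixed to the table. Inside the cap a white filter element 29 mm across rises 26 mm above the shoulder: lift the cap straight up by 50 mm to clear it.
- collar (a point): Centre of the top rim of the grey notched collar round the cap's foot, 69 mm across, 10 mm above the shoulder. Fingertips must stay above it (over 10 mm above the cap's foot). The turn is nearly free up to the end stop, which is sprung: 0.08 N m where met, rising by 2 N m per rad for 5.5 degrees, then hard. Stop once the moment has changed by 0.12 to 0.2 N m, then ease back 3 degrees before lifting.
- tray: Green open tray, 140 x 140 mm outside, walls 4 mm thick and 14 mm high, floor about 4 mm thick, fixed to the table. Origin at the centre of its underside. Setting the cap down with more than 20 N on the tray counts as rough.
- usb_adapter: Black adapter, 34 x 52 x 26 mm, origin at the centre of its underside; a bystander.
- bit_case: Black bit case with orange catch, 38 x 85 x 14 mm; a bystander.
- screwdriver_c: Small yellow screwdriver, 150 mm long; a bystander.
- mini_pliers: Blue pliers, 175 mm long; a bystander.
Things that resemble listed ones, but are neither listed nor needed, are in the scene too. Leave any yellow look-alike of the part that bears cap_centre alone.

How it is judged (in metres and radians):
On the way, in this order (a step that is already met when the one before it is completed fails the run):
1. both tabs squeezed in while the cap sits on the canister (value of joint each of tab_a, tab_b above 0.0035 m and distance between cap_centre and neck below 0.028 m), for 0.1 s.
2. cap turned by more than 30 degrees with the tabs squeezed, still down on the canister (angle between the x axis of cap_centre and the x axis of neck, either way round above 0.52 rad and value of joint each of tab_a, tab_b above 0.0025 m and z of cap_centre in the frame of neck below 0.0275 m and horizontal distance between cap_centre and neck below 0.004 m), for 0.1 s.
3. cap lifted straight off the neck (z of cap_centre in the frame of neck above 0.045 m and horizontal distance between cap_centre and neck below 0.02 m), for 0.05 s.
At the end, for the whole second after the job is handed in: The cap stands right way up (within 6 degrees) and at rest on the floor of the green tray, inside its walls (its axis within 36 mm of the tray's centre along either side) (x of cap_centre in the frame of tray between -0.036 and 0.036 m and y of cap_centre in the frame of tray between -0.036 and 0.036 m and z of cap_centre in the frame of tray between 0.022 and 0.032 m and angle between cap_centre's own z axis and vertical below 0.1 rad and linear speed of cap below 0.02 m/s); the robot touches nothing.
It fails at once if a tab is pinched with more than 30 N (contact force between the fingers and tab_a above 30 N or contact force between the fingers and tab_b above 30 N).
It fails at once if the cap is forced against the canister (stop, bayonet, collar or shoulder) with more than 25 N (contact force between cap and canister above 25 N).
It fails at once if the cap is set down roughly (more than 20 N on the tray) (contact force between cap and tray above 20 N).
It fails at once if a bystander is moved by more than 20 mm (distance of any of usb_adapter, bit_case, screwdriver_c, mini_pliers from where it was at the start of the episode above 0.02 m).
It also fails if it takes over 72 s, if anything falls off the work surface, if the arm or the gripper's body presses on something with over 40 N, if the wrist force passes 120 N, or if a joint passes its speed limit or range.

### The arm

A 6-joint arm with a two-finger parallel gripper is mounted at the origin on a cart in front of the work surface, level with it; the furniture and walls round the work are solid. World frame = base frame: x ahead of the robot, y to its left, z up, the work surface at z = 0. Lengths are in m, angles in degrees, forces in N, time in s.
With the tool pointing down it reaches from about 0.4 to 0.825 m from the base axis. Payload 7 kg.
Tool frame: the origin (TCP) lies between the finger pads; the fingertips stand 14 mm ahead of it and the grasp point (between the pads) lies 5 mm behind it; z points along the fingers, y is the line along which they close (so a half turn about z gives the same grasp; the last joint's range is limited). The gripper opens to 88 mm and grips with 3 to 60 N. Pads are 19 mm wide; open, the fingers measure 130 mm over their backs; the gripper's body (78 mm by 193 mm) begins 47 mm behind the grasp point.
Start: joints at [90.189, 20.546, 0.682, 0, -70.136, -16.507], TCP at [0.19, 0.648, 0.241] pointing down, gripper open.
Joint ranges: [-176.03, 176.03], [-82.01, 121.73], [-58.28, 71.71], [-173.87, 95.51], [-174.79, -0.11], [-173.66, 173.66]. Speed limits (degrees/s): [136.94, 136.94, 172.46, 180, 180, 180].

### API

Orientations are given as [roll, pitch, yaw] about the fixed x, y, z axes, in that order (R = Rz(yaw) Ry(pitch) Rx(roll)).
In Python, from plant import status, cams, job gives the robot as it stands. The module is installed in compiled form; this text tells all that it offers.
- The arm moves only by the tool step_arm, never from a script. Its arguments are lists of equal length, an entry for each row: "xyz": the shift along the tool's x, y, z each as a share of 20 cm, from -1 to 1, a list of three; "yaw": the turn about the tool's z as a share of 360 degrees, from -1 to 1; "claw": the closure, from -1 (fully open) to 1 (shut). A call has 1 to 20 rows; each row is the pose to reach, as a shift and turn from the pose commanded when the call began, along the tool's axes at that moment, turning the shorter way round; what a row does not reach only later rows make up. A row lasts 1/12 s, in which the tool goes at most 41.7 mm and 7.16 degrees, less where a joint would pass 70% of its speed; a pose out of reach is approached as far as the arm can. A call with a number of a shift or a turn outside -1 to 1 is refused whole. A call with a gripper value outside its range is refused whole. The fingers move at their own pace and stop on an object; "grip_force" is the grip in N (left out, the last holds). Time passes only in rows, so rows that repeat a pose let the fingers close. It gives the time, the measured TCP pose, the force, the opening and the grip force at its end, in the units of the state.
- status.get_state(): the state, without advancing time (a new reading comes with each control period).
- cams.capture(name): name is "scene" or "side" or "wrist"; returns (picture, depth): 420x560x3 uint8, blue, green, red; 420x560 float32, m along the optical axis (not along the pixel's ray), 0 where there is no reading.
- cams.calibration(name): a dict with "mtx" (3x3 intrinsics, pixels), "camera_from_world" (4x4, takes a point from world to camera coordinates); the wrist camera has in their place "T_tool_cam" (4x4, takes a point from camera to tool coordinates, whose origin is the TCP and whose axes are the flange's). Camera axes: x right, y down, z forward; pixel columns grow to the right and rows downward; lengths in m; the calibration is good to about 2 mm. A picture is of the moment at which its call begins: read the wrist's pose just before it. calibration takes no time and is no camera call.
- job.close_job(): hands the job in; it is judged then, once.
The state is a dict: "time_s": time; "joints": joint angles; "qd": joint speeds; "joint_torque": joint torques, N m; "tcp_pos": TCP position; "eef_rot": TCP orientation; "contact_force": force on the tool from outside, world axes, zero at the start; "moment": the same for the moment, N m; "gripper_width": finger opening in m; "gripper_force": force on a finger pad.
Only numpy, scipy, OpenCV 4.12 (cv2) and the standard library are available. Lean on these libraries where they do the work, as an engineer would, in place of code of your own. Each camera call takes 0.05 s, during which the arm holds its last target. There are 200 camera calls.

## Working session

There is one attempt and no reset: what is moved stays moved. The work goes in short steps, Python scripts to look and compute and a tool call to move; the robot and the scene stay as the last step left them, time stands still between calls to the robot, and variables do not carry over. Pictures are saved under pics/ and viewed, at most 10 in all, crops included, and the job is handed in when it is done.

Besides the shell and the picture viewer there is one more tool, called after "Call:" as name(argument=value, ...) on one line, values as JSON. step_arm: Moves the arm, as the interface text tells. Shift numbers are shares of 20 cm and turn numbers shares of 360 degrees, none past 1 either way. Its arguments: {"type":"object","properties":{"xyz":{"type":"array"},"yaw":{"type":"array"},"claw":{"type":"array"},"grip_force":{"type":"number"}},"required":["xyz","yaw","claw"]}

```bash
mkdir -p pics; cat > h.py <<'E'
import numpy as np, cv2
from scipy.spatial.transform import Rotation as R
from plant import status, cams, job
def T_tool():
    s=status.get_state(); T=np.eye(4)
    T[:3,:3]=R.from_euler('xyz',s['eef_rot'],degrees=True).as_matrix(); T[:3,3]=s['tcp_pos']; return T
def grab(n):
    c=cams.calibration(n)
    W=T_tool()@np.array(c['T_tool_cam']) if n=='wrist' else np.linalg.inv(np.array(c['camera_from_world']))
    im,d=cams.capture(n); return im,d,np.array(c['mtx']),W
def cloud(d,K,W):
    v,u=np.indices(d.shape); p=np.stack([(u-K[0,2])/K[0,0]*d,(v-K[1,2])/K[1,1]*d,d],-1)
    return p@W[:3,:3].T+W[:3,3]
def plane(px,z,K,W):
    r=W[:3,:3]@np.linalg.inv(K)@np.array([px[0],px[1],1.]); return W[:3,3]+r*(z-W[2,3])/r[2]
def proj(p,K,W):
    q=np.linalg.inv(W)@np.append(p,1); q=K@q[:3]; return q[:2]/q[2]
E
python3 - <<'E'
from h import *
for n in ['scene','side','wrist']:
    im,d,K,W=grab(n); cv2.imwrite(f'pics/{n}0.png',im); np.savez(f'{n}0.npz',im=im,d=d,K=K,W=W); print(n,W[:3,3].round(3),K[0,0])
print(status.get_state())
E
```

```text
scene [ 0.195 -0.713  0.909] 445.12707716943066
side [0.581 0.87  0.703] 413.2262563288315
wrist [0.256 0.628 0.382] 331.6329902289409
{'time_s': 0.15, 'joints': array([ 9.01884942e+01,  2.05826570e+01,  6.47222864e-01, -1.38252100e-02,
       -7.01353793e+01, -1.65078060e+01]), 'qd': array([ 0.00958609, -0.1058267 ,  0.1820546 ,  0.13366906, -0.1547833 ,
        0.00927706]), 'joint_torque': array([-1.15263098e-03, -5.83278966e+01,  2.93288416e+01,  7.00106397e+00,
        8.77505809e-03, -1.15847479e-04]), 'tcp_pos': array([0.1895883 , 0.64747889, 0.23984372]), 'eef_rot': array([ 1.79928412e+02, -7.66042002e-03, -1.63240128e+01]), 'contact_force': array([-0.60353991,  0.30315505, -0.29353663]), 'moment': array([0.03115242, 0.02180239, 0.01857079]), 'gripper_force': 0.0, 'gripper_width': 0.08747578080025366}
```

View pics/scene0.png

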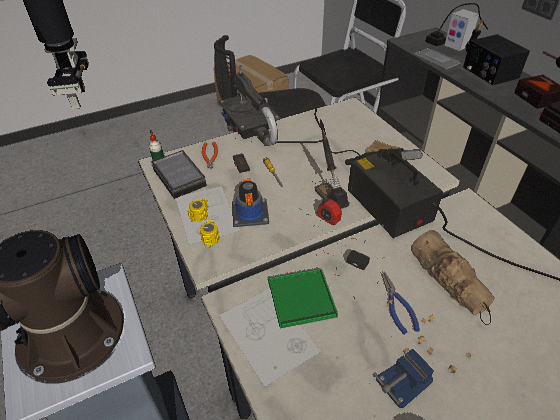

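View pics/wrist0.png

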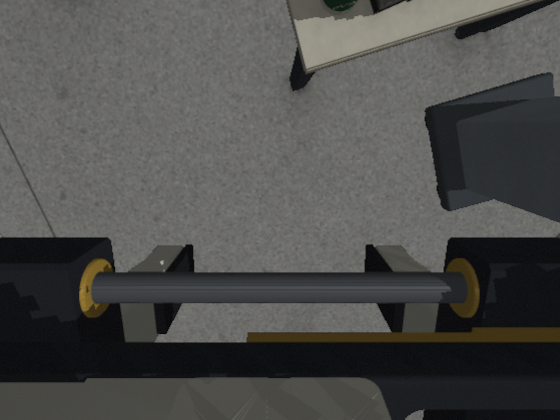

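The scene view shows the blue canister with its black cap and orange tab at (249,200) and the green tray at (302,297). Things that could be mistaken for the cap are the yellow caps at (198,210) and (209,233). Other objects are the soldering iron stand at (328,208), the black adapter at (356,258), and a dark bit case at (240,162). The one with orange tabs on the blue body at (249,200) fits. The wrist view shows only floor.

```bash
python3 - <<'E'
from h import *
for n in ['scene','side']:
    z=np.load(n+'0.npz'); im,d,K,W=[z[k] for k in ('im','d','K','W')]
    P=cloud(d,K,W); hsv=cv2.cvtColor(im,cv2.COLOR_BGR2HSV)
    for nm,lo,hi,zr in [('green',(50,120,60),(70,255,255),(-.01,.03)),('blue',(100,120,50),(120,255,255),(0,.08)),('orange',(5,170,120),(18,255,255),(.06,.12)),('yellow',(20,150,120),(32,255,255),(.0,.12))]:
        m=cv2.inRange(hsv,lo,hi)
        k,l,st,c=cv2.connectedComponentsWithStats(m)
        for i in range(1,k):
            if st[i,4]<15: continue
            q=P[(l==i)&(d>0)]
            if len(q) and np.hypot(*q[:,:2].mean(0))<1.3: print(n,nm,c[i].round(),st[i,4],q.min(0).round(3),q.max(0).round(3),np.median(q,0).round(3))
    # tray quad
    m=cv2.inRange(hsv,(50,120,60),(70,255,255)); cs,_=cv2.findContours(m,0,2); c=max(cs,key=cv2.contourArea)
    ap=cv2.approxPolyDP(cv2.convexHull(c),8,True)[:,0]
    print([ (tuple(a),plane(a,.012,K,W).round(3)[:2]) for a in ap])
z=np.load('scene0.npz');a=cv2.resize(z['im'][165:245,180:290],None,fx=5,fy=5,interpolation=2)
cv2.imwrite('pics/crop.png',a); cv2.imwrite('pics/side0.png',np.load('side0.npz')['im'])
E
```

```text
scene green [301. 297.] 2740 [ 0.434 -0.248 -0.004] [ 0.601 -0.079  0.019] [ 0.517 -0.163  0.004]
scene blue [250. 211.] 351 [0.489 0.13  0.006] [0.565 0.178 0.062] [0.516 0.139 0.036]
scene blue [408. 310.] 106 [ 0.703 -0.363  0.001] [ 0.734 -0.262  0.013] [ 0.724 -0.306  0.007]
scene blue [396. 316.] 91 [ 0.674 -0.356  0.003] [ 0.714 -0.264  0.011] [ 0.684 -0.314  0.008]
scene orange [204. 152.] 56 [0.499 0.456 0.003] [0.534 0.556 0.013] [0.508 0.507 0.009]
scene orange [215. 151.] 53 [0.517 0.448 0.003] [0.563 0.546 0.013] [0.548 0.491 0.009]
scene orange [249. 198.] 71 [0.508 0.135 0.063] [0.527 0.146 0.107] [0.518 0.141 0.088]
scene yellow [269. 165.] 54 [0.664 0.302 0.01 ] [0.679 0.36  0.021] [0.669 0.334 0.017]
scene yellow [365. 163.] 83 [0.846 0.062 0.119] [0.876 0.107 0.126] [0.858 0.084 0.122]
scene yellow [198. 211.] 328 [ 0.36   0.198 -0.001] [0.424 0.251 0.05 ] [0.389 0.211 0.035]
scene yellow [209. 234.] 316 [ 0.364  0.093 -0.003] [0.412 0.157 0.051] [0.385 0.108 0.04 ]
[((np.int32(321), np.int32(269)), array([ 0.601, -0.115])), ((np.int32(337), np.int32(316)), array([
[... 1456 characters left out ...]
1. 122.] 27 [ 0.622 -0.646  0.017] [ 0.653 -0.613  0.022] [ 0.637 -0.628  0.019]
side yellow [149. 212.] 108 [0.846 0.06  0.12 ] [0.876 0.106 0.126] [0.859 0.086 0.123]
side yellow [348. 243.] 108 [ 0.353  0.068 -0.001] [0.413 0.15  0.049] [0.391 0.129 0.046]
side yellow [355. 274.] 134 [0.37  0.204 0.038] [0.416 0.25  0.049] [0.394 0.232 0.046]
side yellow [225. 326.] 125 [0.666 0.307 0.011] [0.682 0.357 0.022] [0.673 0.338 0.017]
side yellow [222. 339.] 17 [0.672 0.365 0.015] [0.682 0.372 0.02 ] [0.677 0.368 0.019]
[((np.int32(287), np.int32(191)), array([ 0.522, -0.151])), ((np.int32(283), np.int32(205)), array([ 0.538, -0.081])), ((np.int32(262), np.int32(195)), array([ 0.597, -0.134]))]
```

View pics/crop.png

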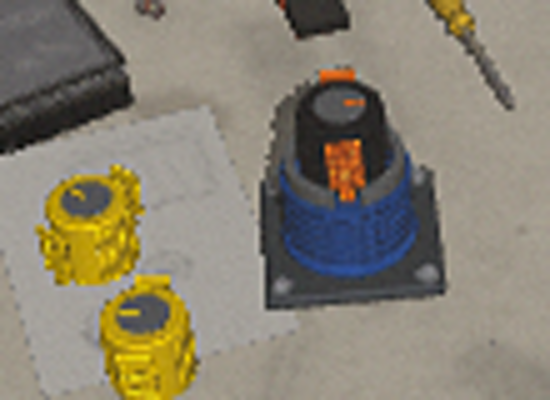

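View pics/side0.png

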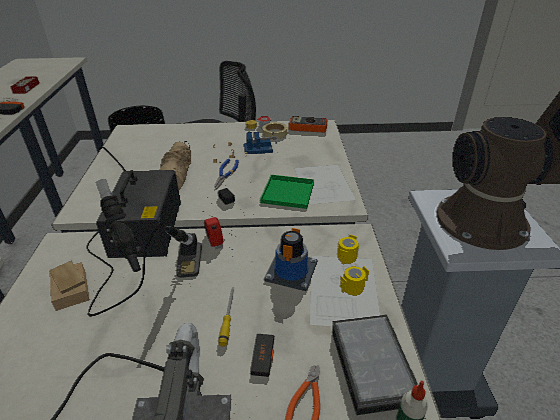

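The crop shows the black cap with orange tabs facing front (345,170 in the crop) and back, plus an orange bar on top pointing right. It sits on the blue canister, and the yellow ones stand loose on paper. The side view agrees, with the cap at (291,245) and the tray at (287,192).

```bash
python3 - <<'E'
from h import *
A=[]
for n in ['scene','side']:
    z=np.load(n+'0.npz'); P=cloud(z['d'],z['K'],z['W'])[z['d']>0]
    q=P[(np.hypot(P[:,0]-.527,P[:,1]-.17)<.06)&(P[:,2]>.1)&(P[:,2]<.115)]
    print(n,len(q),q.min(0).round(3),q.max(0).round(3),q.mean(0).round(4)); 
    s=np.array([.19,.648]);e=np.array([.527,.172]);t=np.clip(((P[:,:2]-s)@(e-s))/((e-s)@(e-s)),0,1)
    dd=np.linalg.norm(P[:,:2]-s-t[:,None]*(e-s),axis=1)
    q=P[(dd<.15)&(P[:,2]>.06)&(P[:,2]<.5)&(P[:,1]<.5)]; print(q.max(0) if len(q) else 0,len(q))
c=cams.calibration('wrist');T=np.array(c['T_tool_cam']);print(T.round(3))
K=np.array(c['mtx'])
for zz in (.0,.1,.15,.2): print(zz,proj(np.array([0,0,zz]),K,T))
# shift in tool axes to (0.527,0.172,0.26)
M=T_tool();d=M[:3,:3].T@(np.array([.527,.172,.26])-M[:3,3]);print('shift/0.2',d/.2)
E
```

```text
scene 199 [0.505 0.136 0.1  ] [0.55  0.204 0.11 ] [0.5273 0.1657 0.1053]
[0.56148583 0.20413497 0.11002085] 504
side 319 [0.507 0.138 0.1  ] [0.554 0.203 0.11 ] [0.5313 0.174  0.1055]
[0.56775472 0.20943063 0.11044826] 809
[[ 0.    -0.966 -0.26   0.069]
 [ 1.     0.     0.    -0.   ]
 [-0.    -0.26   0.966 -0.142]
 [ 0.     0.     0.     1.   ]]
0.0 [278.95902842 275.25913563]
0.1 [278.91043814 216.34998581]
0.15 [278.89786933 201.11200072]
0.2 [278.88878434 190.09767559]
shift/0.2 [ 2.28727426  1.80750029 -0.09821728]
```

Call:
step_arm(xyz=[[1,0.79,-0.04],[1,0.79,-0.04],[1,0.79,-0.04],[1,0.79,-0.04],[1,0.79,-0.04],[1,0.79,-0.04]], yaw=[0,0,0,0,0,0], claw=[-1,-1,-1,-1,-1,-1])

```text
time_s: 0.65
tcp_pos: [0.335, 0.4421, 0.2483]
eef_rot: [180.0, 0.0, -16.3]
contact_force: [1.2, 1.2, 0.1]
gripper_width: 0.088
gripper_force: 0.0
```

Call:
step_arm(xyz=[[1,0.79,-0.04],[1,0.79,-0.04],[1,0.79,-0.04],[1,0.79,-0.04],[1,0.79,-0.04],[1,0.79,-0.04]], yaw=[0,0,0,0,0,0], claw=[-1,-1,-1,-1,-1,-1])

```text
time_s: 1.15
tcp_pos: [0.4796, 0.2384, 0.2564]
eef_rot: [-180.0, -0.0, -16.3]
contact_force: [0.5, 0.9, -0.1]
gripper_width: 0.0878
gripper_force: 0.0
```

```bash
python3 - <<'E'
from h import *
M=T_tool();s=status.get_state();print(s['time_s'],s['joints'].round(1),s['tcp_pos'],s['eef_rot'])
print((M[:3,:3].T@(np.array([.529,.17,.25])-M[:3,3]))/.2)
E
```

```text
1.15 [ 47.4   6.8 -15.5  -0.  -67.7  26.3] [0.47957707 0.23841212 0.25644022] [-1.79982925e+02 -2.31621176e-03 -1.62987511e+01]
[0.33318001 0.25897157 0.03213738]
```

Call:
step_arm(xyz=[[0.3,0.26,0.03],[0.3,0.26,0.03],[0.3,0.26,0.03],[0.3,0.26,0.03],[0.3,0.26,0.03],[0.3,0.26,0.03]], yaw=[0,0,0,0,0,0], claw=[-1,-1,-1,-1,-1,-1])

```text
time_s: 1.65
tcp_pos: [0.5216, 0.1742, 0.2503]
eef_rot: [-180.0, 0.0, -16.3]
contact_force: [0.0, 0.1, 0.8]
gripper_width: 0.0875
gripper_force: 0.0
```

```bash
python3 - <<'E'
from h import *
im,d,K,W=grab('wrist');cv2.imwrite('pics/w1.png',im);np.savez('w1.npz',im=im,d=d,K=K,W=W)
P=cloud(d,K,W);hsv=cv2.cvtColor(im,cv2.COLOR_BGR2HSV)
s=status.get_state();print(s['time_s'],s['tcp_pos'],s['eef_rot'],s['contact_force'],s['moment'])
m=cv2.inRange(hsv,(3,150,100),(19,255,255));k,l,st,c=cv2.connectedComponentsWithStats(m)
for i in range(1,k):
    if st[i,4]<30: continue
    q=P[(l==i)&(d>0)];print(c[i].round(1),st[i],np.median(q,0).round(4),q.min(0).round(4),q.max(0).round(4))
    t=q[q[:,2]>.1]
    if len(t)>5: print('  top',len(t),t.mean(0).round(4),t.min(0).round(4),t.max(0).round(4))
E
```

```text
1.7 [0.52154984 0.17446702 0.25036334] [-1.79987950e+02 -4.72847347e-03 -1.62336412e+01] [0.33409697 0.7911514  0.31968002] [ 0.03439321 -0.01068104 -0.00198075]
[248.1 189.3] [246 179   5  22  84] [0.5396 0.1975 0.1033] [0.512  0.1937 0.0076] [0.5493 0.2153 0.1055]
  top 60 [0.5406 0.1977 0.1036] [0.5315 0.1937 0.1002] [0.5493 0.2017 0.1055]
[282.9 184.2] [281 178   5  13  44] [0.5358 0.1662 0.1058] [0.5312 0.1632 0.1042] [0.5418 0.169  0.1072]
  top 42 [0.5364 0.1663 0.1058] [0.5312 0.1632 0.1042] [0.5418 0.169  0.1072]
[317.2 194.9] [315 184   5  22  66] [0.5157 0.1388 0.1036] [0.4833 0.1302 0.0064] [0.5273 0.1439 0.1049]
  top 51 [0.5184 0.1399 0.1038] [0.5095 0.1359 0.1022] [0.5273 0.1439 0.1049]
[ 14.7 233.1] [  0 230  33   7 189] [0.5521 0.5028 0.0065] [0.5428 0.484  0.0038] [0.5607 0.5207 0.0085]
```

View pics/w1.png

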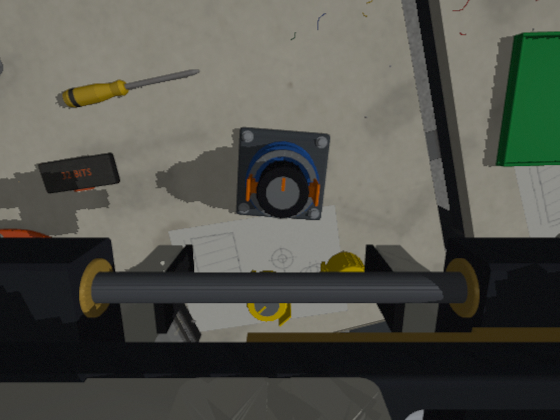

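The wrist view shows the cap at (283,187), with its orange tabs at (248,189) and (317,195) 62 mm apart as expected. The cap's yaw is about −21°, and the bar confirms it. I'll go lower and measure once more.

Call:
step_arm(xyz=[[0.046,0.016,0.1],[0.046,0.016,0.2],[0.046,0.016,0.3],[0.046,0.016,0.3],[0.046,0.016,0.3]], yaw=[0.013,0.013,0.013,0.013,0.013], claw=[-1,-1,-1,-1,-1])

```text
time_s: 2.12
tcp_pos: [0.5292, 0.1685, 0.1899]
eef_rot: [179.9, 0.0, -20.9]
contact_force: [-0.0, 0.4, 0.7]
gripper_width: 0.0875
gripper_force: 0.0
```

```bash
cat > tabs.py <<'E'
from h import *
im,d,K,W=grab('wrist');np.savez('w.npz',im=im,d=d,K=K,W=W)
P=cloud(d,K,W);hsv=cv2.cvtColor(im,cv2.COLOR_BGR2HSV);M=T_tool()
s=status.get_state();print(s['time_s'],s['joints'].round(1),s['tcp_pos'],s['eef_rot'],s['contact_force'].round(2),s['moment'].round(3),s['gripper_width'])
m=cv2.inRange(hsv,(3,150,100),(19,255,255));k,l,st,c=cv2.connectedComponentsWithStats(m);C=[]
for i in range(1,k):
    if st[i,4]<30: continue
    q=P[(l==i)&(d>0)]
    if not len(q): continue
    t=q[q[:,2]>q[:,2].max()-.008]
    a=t.mean(0)
    if np.hypot(*(a-M[:3,3])[:2])<.06:
        mm=((l==i)&(P[...,2]>q[:,2].max()-.008)).astype(np.uint8)
        r=cv2.minAreaRect(np.argwhere(mm)[:,::-1].astype(np.float32))
        b=plane(r[0],q[:,2].max()-.001,K,W); C.append(b)
        print(c[i].round(1),len(t),t.mean(0).round(4),'zmax',t[:,2].max().round(4),'ray',b.round(4))
C=sorted(C,key=lambda p:np.linalg.norm(p[:2]-M[:2,3]))[-2:]
mid=(C[0]+C[1])/2;v=C[0]-C[1];v*=np.sign(v[1]);print('mid',mid.round(4),'sep',np.linalg.norm(v).round(4),'yaw',np.degrees(np.arctan2(v[1],v[0]))-90)
print('err tool mm',(M[:3,:3].T@(mid-M[:3,3])*1000).round(1))
E
python3 tabs.py
```

```text
2.1667 [ 37.9  11.6 -18.6   0.  -59.8  31.2] [0.52993605 0.16877073 0.19107065] [ 1.79993682e+02 -3.18543651e-02 -2.08894144e+01] [-0.46 -0.15  1.03] [ 0.045 -0.057 -0.06 ] 0.08754249049136939
[278.5 211.6] 63 [0.5367 0.1658 0.1058] zmax 0.1072 ray [0.5368 0.1657 0.1062]
[235.6 216.4] 70 [0.5435 0.1962 0.1029] zmax 0.105 ray [0.544  0.1955 0.104 ]
[321.5 221.3] 76 [0.5184 0.1399 0.1038] zmax 0.1057 ray [0.519  0.1398 0.1047]
mid [0.5315 0.1677 0.1043] sep 0.061 yaw -24.20902879885473
err tool mm [ 1.8  0.5 86.8]
```

```bash
python3 - <<'E'
from h import *
z=np.load('w.npz');im=z['im'];cv2.imwrite('pics/w2.png',cv2.resize(im[165:265,215:345],None,fx=6,fy=6,interpolation=cv2.INTER_NEAREST))
E
```

```text
(no output)
```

View pics/w2.png

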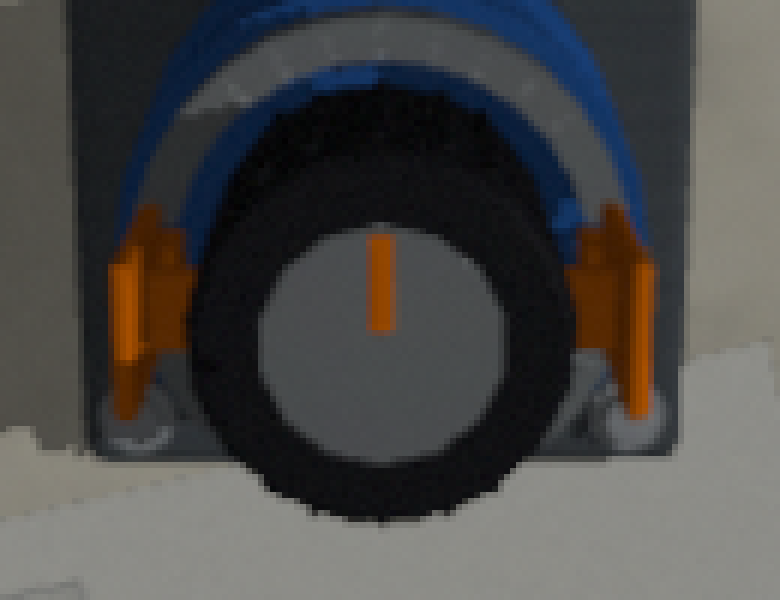

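The crop shows the bar upright in the picture at (380,283). The tabs are symmetric at columns 125 and 643, rows 262–418, so the tool is centred and aligned at yaw −21°. I'll descend.

Call:
step_arm(xyz=[[0,0,0.1],[0,0,0.2],[0,0,0.3],[0,0,0.38],[0,0,0.44],[0,0,0.49],[0,0,0.49],[0,0,0.49]], yaw=[0,0,0,0,0,0,0,0], claw=[-1,-1,-1,-1,-1,-1,-1,-1], grip_force=20)

```text
time_s: 2.83
tcp_pos: [0.5303, 0.1683, 0.093]
eef_rot: [-180.0, -0.0, -21.0]
contact_force: [-0.1, -0.4, 0.1]
gripper_width: 0.0878
gripper_force: 0.0
```

```bash
cat > st.py <<'E'
from h import *
s=status.get_state();print(s['time_s'],s['joints'].round(1),s['tcp_pos'].round(4),s['eef_rot'].round(2),s['contact_force'].round(2),'M',s['moment'].round(3),s['gripper_width'],s['gripper_force'])
E
python3 st.py
```

```text
2.8333 [ 37.8  17.6 -25.2   0.  -47.1  31.2] [0.5303 0.1683 0.093 ] [-1.7997e+02 -4.0000e-02 -2.0960e+01] [-0.15 -0.39  0.09] M [ 0.036 -0.016 -0.007] 0.08782137857286317 0.0
```

Call:
step_arm(xyz=[[0,0,0],[0,0,0],[0,0,0],[0,0,0],[0,0,0],[0,0,0]], yaw=[0,0,0,0,0,0], claw=[-0.46,-0.46,-0.46,-0.46,-0.46,-0.46], grip_force=10)

```text
time_s: 3.33
tcp_pos: [0.5303, 0.1681, 0.0929]
eef_rot: [-180.0, -0.0, -21.0]
contact_force: [-1.0, 0.7, 3.0]
gripper_width: 0.0642
gripper_force: 6.4
```

```bash
python3 st.py
```

```text
3.3333 [ 37.8  17.6 -25.3   0.  -47.1  31.2] [0.5303 0.1681 0.0929] [-1.7995e+02 -4.0000e-02 -2.0980e+01] [-0.97  0.75  2.96] M [0.165 0.197 0.03 ] 0.06420567021888282 6.354391872882843
```

Call:
step_arm(xyz=[[0,0,0],[0,0,0],[0,0,0],[0,0,0],[0,0,0],[0,0,0],[0,0,0],[0,0,0]], yaw=[0,0,0,0,0,0,0,0], claw=[-0.36,-0.32,-0.28,-0.24,-0.2,-0.1,0,0], grip_force=20)

```text
time_s: 4.0
tcp_pos: [0.5303, 0.1682, 0.093]
eef_rot: [-180.0, -0.0, -21.0]
contact_force: [-1.1, 1.1, 7.1]
gripper_width: 0.0542
gripper_force: 20.0
```

```bash
python3 st.py
```

```text
4.0 [ 37.8  17.6 -25.3   0.  -47.1  31.2] [0.5303 0.1682 0.093 ] [-1.7996e+02 -5.0000e-02 -2.0980e+01] [-1.11  1.13  7.12] M [0.217 0.562 0.079] 0.05419984376001195 20.023144483566284
```

Call:
step_arm(xyz=[[0,0,-0.002],[0,0,-0.004],[0,0,-0.004]], yaw=[0,0,0], claw=[0,0,0])

```text
time_s: 4.25
tcp_pos: [0.53, 0.1679, 0.0931]
eef_rot: [-180.0, -0.0, -21.0]
contact_force: [-0.4, 1.0, 2.1]
gripper_width: 0.0544
gripper_force: 20.0
```

```bash
python3 st.py
```

```text
4.25 [ 37.8  17.6 -25.3   0.  -47.2  31.2] [0.53   0.1679 0.0931] [-1.7999e+02 -1.0000e-02 -2.1000e+01] [-0.39  1.03  2.11] M [0.319 0.034 0.03 ] 0.05443193535234257 20.007587671279907
```

Call:
step_arm(xyz=[[0,0,0],[0,0,0],[0,0,0],[0,0,0],[0,0,0],[0,0,0]], yaw=[-0.006,-0.012,-0.018,-0.024,-0.028,-0.028], claw=[0,0,0,0,0,0])

```text
time_s: 4.75
tcp_pos: [0.5299, 0.1678, 0.093]
eef_rot: [180.0, -0.0, -10.9]
contact_force: [-0.3, 0.2, 2.7]
gripper_width: 0.0543
gripper_force: 20.0
```

```bash
python3 st.py
```

```text
4.75 [ 37.8  17.6 -25.3   0.  -47.2  41.4] [0.5299 0.1678 0.093 ] [179.99  -0.   -10.86] [-0.32  0.22  2.69] M [-0.019 -0.052  0.049] 0.05427018080199121 20.009094178676605
```

Turning freely (Mz ≈ 0.05). On to 32°.

Call:
step_arm(xyz=[[0,0,0],[0,0,0],[0,0,0],[0,0,0],[0,0,0],[0,0,0],[0,0,0],[0,0,0]], yaw=[-0.01,-0.02,-0.03,-0.04,-0.05,-0.06,-0.06,-0.06], claw=[0,0,0,0,0,0,0,0])

```text
time_s: 5.42
tcp_pos: [0.5299, 0.1678, 0.093]
eef_rot: [180.0, 0.0, 10.5]
contact_force: [0.3, -0.6, 2.6]
gripper_width: 0.0542
gripper_force: 20.0
```

```bash
python3 st.py
```

```text
5.4167 [ 37.8  17.6 -25.3   0.  -47.2  62.8] [0.5299 0.1678 0.093 ] [179.99   0.    10.54] [ 0.31 -0.56  2.63] M [ 0.025 -0.065 -0.017] 0.054239372996143974 20.009410679340363
```

Call:
step_arm(xyz=[[0,0,0],[0,0,0],[0,0,0],[0,0,0]], yaw=[-0.005,-0.01,-0.01,-0.01], claw=[0,0,0,0])

```text
time_s: 5.75
tcp_pos: [0.5299, 0.1679, 0.0931]
eef_rot: [180.0, -0.0, 14.1]
contact_force: [-0.1, -0.1, 2.3]
gripper_width: 0.0544
gripper_force: 20.0
```

```bash
python3 st.py
```

```text
5.75 [ 37.8  17.6 -25.3   0.  -47.2  66.4] [0.5299 0.1679 0.0931] [180.    -0.    14.14] [-0.12 -0.05  2.34] M [ 0.032 -0.156  0.003] 0.05442743350904511 20.008596181869507
```

Call:
step_arm(xyz=[[0,0,0],[0,0,0],[0,0,0],[0,0,0]], yaw=[-0.004,-0.008,-0.008,-0.008], claw=[0,0,0,0])

```text
time_s: 6.08
tcp_pos: [0.53, 0.168, 0.0931]
eef_rot: [-180.0, -0.0, 17.0]
contact_force: [-0.2, 0.6, 2.2]
gripper_width: 0.0545
gripper_force: 20.0
```

```bash
python3 st.py
```

```text
6.0833 [ 37.8  17.6 -25.2   0.  -47.2  69.3] [0.53   0.168  0.0931] [-1.800e+02 -2.000e-02  1.704e+01] [-0.15  0.65  2.17] M [ 0.095 -0.208  0.059] 0.05449632744732068 20.007653832435608
```

Call:
step_arm(xyz=[[0,0,0],[0,0,0],[0,0,0],[0,0,0]], yaw=[-0.004,-0.008,-0.008,-0.008], claw=[0,0,0,0])

```text
time_s: 6.42
tcp_pos: [0.53, 0.1679, 0.0931]
eef_rot: [-180.0, -0.0, 19.9]
contact_force: [0.2, 1.1, 1.7]
gripper_width: 0.0547
gripper_force: 20.0
```

```bash
python3 st.py
```

```text
6.4167 [ 37.8  17.6 -25.2   0.  -47.2  72.2] [0.53   0.1679 0.0931] [-1.800e+02 -1.000e-02  1.994e+01] [0.21 1.13 1.71] M [ 0.2   -0.33  -0.028] 0.05465854718524602 20.00646024942398
```

Call:
step_arm(xyz=[[0,0,0],[0,0,0],[0,0,0],[0,0,0]], yaw=[-0.004,-0.008,-0.008,-0.008], claw=[0,0,0,0])

```text
time_s: 6.75
tcp_pos: [0.53, 0.1679, 0.0931]
eef_rot: [-180.0, -0.0, 22.8]
contact_force: [2.3, 0.7, 1.7]
gripper_width: 0.0543
gripper_force: 20.0
```

```bash
python3 st.py
```

```text
6.75 [ 37.8  17.6 -25.2   0.  -47.2  75.1] [0.53   0.1679 0.0931] [-1.800e+02 -1.000e-02  2.282e+01] [2.35 0.71 1.72] M [ 0.234 -0.432  0.044] 0.05428040031404742 20.00573694705963
```

Call:
step_arm(xyz=[[0,0,0],[0,0,0],[0,0,0],[0,0,0]], yaw=[-0.004,-0.008,-0.008,-0.008], claw=[0,0,0,0])

```text
time_s: 7.08
tcp_pos: [0.53, 0.168, 0.0931]
eef_rot: [-180.0, -0.0, 25.7]
contact_force: [2.0, 0.8, 1.1]
gripper_width: 0.0544
gripper_force: 20.0
```

```bash
python3 st.py
```

```text
7.0833 [ 37.8  17.6 -25.2  -0.  -47.2  77.9] [0.53   0.168  0.0931] [-1.80e+02 -1.00e-02  2.57e+01] [2.03 0.78 1.12] M [ 0.358 -0.435 -0.031] 0.05440654363911323 20.00504583120346
```

Call:
step_arm(xyz=[[0,0,0],[0,0,0],[0,0,0],[0,0,0]], yaw=[-0.004,-0.008,-0.008,-0.008], claw=[0,0,0,0])

```text
time_s: 7.42
tcp_pos: [0.53, 0.168, 0.0931]
eef_rot: [-180.0, -0.0, 28.6]
contact_force: [1.1, 1.2, 0.7]
gripper_width: 0.0542
gripper_force: 20.0
```

```bash
python3 st.py
```

```text
7.4167 [ 37.8  17.6 -25.2   0.  -47.2  80.8] [0.53   0.168  0.0931] [-1.800e+02 -2.000e-02  2.859e+01] [1.11 1.2  0.74] M [ 0.447 -0.589  0.026] 0.05423524139797647 20.003706514835358
```

Call:
step_arm(xyz=[[0.003,0,0],[0.003,0,0],[0.003,0,0]], yaw=[0,0,0], claw=[0,0,0])

```text
time_s: 7.67
tcp_pos: [0.5301, 0.1681, 0.093]
eef_rot: [-180.0, 0.0, 28.6]
contact_force: [-2.1, 1.1, 4.0]
gripper_width: 0.0545
gripper_force: 20.0
```

```bash
python3 st.py
```

```text
7.6667 [ 37.8  17.6 -25.2  -0.  -47.2  80.9] [0.5301 0.1681 0.093 ] [-1.7999e+02  4.0000e-02  2.8640e+01] [-2.1   1.09  3.96] M [ 0.329  0.462 -0.038] 0.054522209638435216 20.01243531703949
```

Call:
step_arm(xyz=[[-0.001,0,0],[-0.001,0,0],[-0.001,0,0],[-0.001,0,0]], yaw=[-0.004,-0.008,-0.008,-0.008], claw=[0,0,0,0])

```text
time_s: 8.0
tcp_pos: [0.5303, 0.1681, 0.0931]
eef_rot: [180.0, -0.0, 31.5]
contact_force: [-0.3, 1.5, 2.4]
gripper_width: 0.0543
gripper_force: 20.0
```

```bash
python3 st.py
```

```text
8.0 [ 37.8  17.6 -25.2   0.  -47.2  83.7] [0.5303 0.1681 0.0931] [180.    -0.    31.51] [-0.26  1.55  2.4 ] M [ 0.26  -0.213  0.06 ] 0.054272322169152884 20.00822514295578
```

Side load relieved. I'm continuing from 52.5°.

Call:
step_arm(xyz=[[0,0,0],[0,0,0],[0,0,0],[0,0,0]], yaw=[-0.004,-0.008,-0.008,-0.008], claw=[0,0,0,0])

```text
time_s: 8.33
tcp_pos: [0.5303, 0.1681, 0.0931]
eef_rot: [180.0, -0.0, 34.4]
contact_force: [0.2, 1.5, 2.0]
gripper_width: 0.0541
gripper_force: 20.0
```

```bash
python3 st.py
```

```text
8.3333 [ 37.8  17.6 -25.2   0.  -47.2  86.6] [0.5303 0.1681 0.0931] [ 1.800e+02 -1.000e-02  3.437e+01] [0.18 1.54 1.96] M [ 0.377 -0.283  0.047] 0.05412940110617118 20.00760108232498
```

Call:
step_arm(xyz=[[0,0,0],[0,0,0],[0,0,0],[0,0,0]], yaw=[-0.004,-0.008,-0.008,-0.008], claw=[0,0,0,0])

```text
time_s: 8.67
tcp_pos: [0.5303, 0.1681, 0.0931]
eef_rot: [180.0, -0.0, 37.2]
contact_force: [-0.7, 0.6, 1.9]
gripper_width: 0.0545
gripper_force: 20.0
```

```bash
python3 st.py
```

```text
8.6667 [ 37.8  17.6 -25.2   0.  -47.2  89.5] [0.5303 0.1681 0.0931] [ 1.800e+02 -1.000e-02  3.724e+01] [-0.67  0.64  1.85] M [ 0.403 -0.277  0.024] 0.054545102303052345 20.00746250152588
```

Call:
step_arm(xyz=[[0,0,0],[0,0,0],[0,0,0],[0,0,0]], yaw=[-0.004,-0.008,-0.008,-0.008], claw=[0,0,0,0])

```text
time_s: 9.0
tcp_pos: [0.53, 0.1683, 0.0931]
eef_rot: [-180.0, 0.0, 40.1]
contact_force: [-1.9, 3.6, 3.3]
gripper_width: 0.0543
gripper_force: 20.0
```

```bash
python3 st.py
```

```text
9.0 [ 37.8  17.6 -25.2  -0.  -47.2  92.4] [0.53   0.1683 0.0931] [-179.98    0.     40.11] [-1.88  3.61  3.27] M [ 1.239  0.777 -0.063] 0.05434799275409913 20.012368261814117
```

Call:
step_arm(xyz=[[0,0,0],[0,0,0]], yaw=[0,0], claw=[0,0])

```text
time_s: 9.17
tcp_pos: [0.53, 0.1682, 0.093]
eef_rot: [-180.0, 0.0, 40.1]
contact_force: [-2.7, 3.8, 4.7]
gripper_width: 0.0544
gripper_force: 20.0
```

```bash
python3 st.py
```

```text
9.1667 [ 37.8  17.6 -25.2  -0.  -47.2  92.4] [0.53   0.1682 0.093 ] [-1.7998e+02  1.0000e-02  4.0150e+01] [-2.68  3.81  4.7 ] M [ 1.61   1.08  -0.052] 0.05441352164656787 20.013901591300964
```

Call:
step_arm(xyz=[[0,0,0],[0,0,0],[0,0,0]], yaw=[-0.002,-0.004,-0.004], claw=[0,0,0])

```text
time_s: 9.42
tcp_pos: [0.53, 0.1683, 0.093]
eef_rot: [-180.0, -0.0, 41.6]
contact_force: [-2.2, 4.1, 3.6]
gripper_width: 0.0544
gripper_force: 20.0
```

```bash
python3 st.py
```

```text
9.4167 [ 37.8  17.6 -25.2  -0.  -47.2  93.9] [0.53   0.1683 0.093 ] [-179.98   -0.     41.64] [-2.25  4.08  3.6 ] M [ 1.691  1.16  -0.194] 0.05436087833714525 20.01527488231659
```

The stop is met at about 62°. I'll ease back 3°.

Call:
step_arm(xyz=[[0,0,0],[0,0,0],[0,0,0],[0,0,0]], yaw=[0.004,0.008,0.008,0.008], claw=[0,0,0,0])

```text
time_s: 9.75
tcp_pos: [0.5302, 0.1681, 0.0931]
eef_rot: [-180.0, 0.0, 38.8]
contact_force: [-2.6, 3.4, 2.6]
gripper_width: 0.0544
gripper_force: 20.0
```

```bash
python3 st.py
```

```text
9.75 [ 37.8  17.6 -25.2  -0.  -47.2  91. ] [0.5302 0.1681 0.0931] [-179.99    0.     38.78] [-2.65  3.38  2.6 ] M [ 1.346  0.825 -0.11 ] 0.054436385223319124 20.012584626674652
```

Call:
step_arm(xyz=[[0,-0.001,0],[0,-0.002,0],[0,-0.002,-0.005],[0,-0.002,-0.01],[0,-0.002,-0.01]], yaw=[0,0,0,0,0], claw=[0,0,0,0,0])

```text
time_s: 10.17
tcp_pos: [0.5298, 0.1682, 0.0948]
eef_rot: [-180.0, 0.0, 38.8]
contact_force: [0.3, 2.3, -1.7]
gripper_width: 0.0545
gripper_force: 20.0
```

```bash
python3 st.py
```

```text
10.1667 [ 37.8  17.5 -25.1  -0.  -47.4  91. ] [0.5298 0.1682 0.0948] [-1.7999e+02  3.0000e-02  3.8760e+01] [ 0.28  2.28 -1.73] M [ 0.779 -0.077 -0.027] 0.05450215080003583 19.98742640018463
```

Call:
step_arm(xyz=[[0,0,-0.005],[0,0,-0.01],[0,0,-0.013],[0,0,-0.013]], yaw=[0,0,0,0], claw=[0,0,0,0])

```text
time_s: 10.5
tcp_pos: [0.5299, 0.1682, 0.0977]
eef_rot: [180.0, 0.0, 38.8]
contact_force: [-0.5, 1.0, -1.8]
gripper_width: 0.054
gripper_force: 20.0
```

```bash
python3 st.py
```

```text
10.5 [ 37.8  17.3 -25.    0.  -47.8  91. ] [0.5299 0.1682 0.0977] [1.800e+02 2.000e-02 3.876e+01] [-0.54  0.97 -1.82] M [ 0.55  -0.014 -0.004] 0.053987723315240994 19.989692866802216
```

Past the 3 mm play with only the cap's weight on the tool. Lifting.

Call:
step_arm(xyz=[[0,0,-0.02],[0,0,-0.04],[0,0,-0.07],[0,0,-0.1],[0,0,-0.14],[0,0,-0.18],[0,0,-0.24],[0,0,-0.3],[0,0,-0.38],[0,0,-0.46],[0,0,-0.5],[0,0,-0.5]], yaw=[0,0,0,0,0,0,0,0,0,0,0,0], claw=[0,0,0,0,0,0,0,0,0,0,0,0])

```text
time_s: 11.5
tcp_pos: [0.531, 0.1688, 0.2002]
eef_rot: [180.0, -0.2, 38.8]
contact_force: [-0.6, -0.0, -0.7]
gripper_width: 0.0542
gripper_force: 20.0
```

```bash
python3 st.py; python3 - <<'E'
from h import *
im,d,K,W=grab('side');P=cloud(d,K,W);hsv=cv2.cvtColor(im,cv2.COLOR_BGR2HSV)
cv2.imwrite('pics/s2.png',cv2.resize(im[160:300,220:360],None,fx=4,fy=4))
z=np.load('scene0.npz');P=cloud(z['d'],z['K'],z['W']);m=cv2.inRange(cv2.cvtColor(z['im'],cv2.COLOR_BGR2HSV),(50,120,60),(70,255,255))
c=np.array([[.601,-.115],[.563,-.252],[.432,-.216],[.469,-.078]]);print(c.mean(0),np.linalg.norm(c-np.roll(c,1,0),axis=1))
M=T_tool();t=np.append(c.mean(0),.18);print((M[:3,:3].T@(t-M[:3,3]))/.2)
E
```

```text
11.5 [ 37.8  11.1 -17.9   0.  -60.7  91. ] [0.531  0.1688 0.2002] [179.97  -0.23  38.77] [-0.59 -0.03 -0.7 ] M [-0.021 -0.147  0.009] 0.054154510862371615 19.992675483226776
[ 0.51625 -0.16525] [0.13708756 0.14217243 0.13585654 0.14287407]
[-1.09976681  1.25782694  0.09094816]
```

View pics/s2.png

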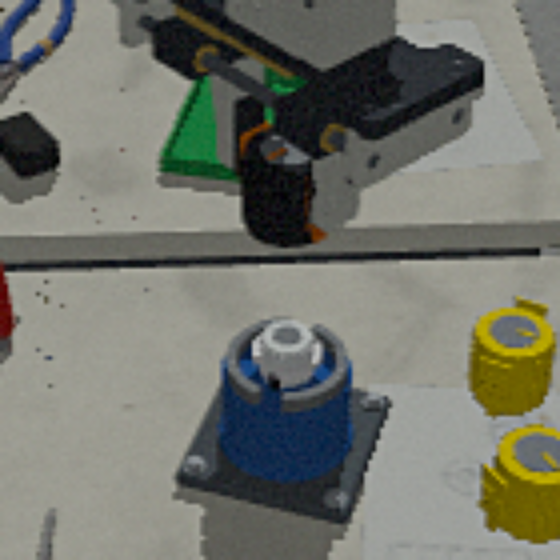

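The side view shows the cap held level in the gripper at (280,195) in the crop, with the canister's white element uncovered at (288,350). Now over the tray.

Call:
step_arm(xyz=[[-0.05,0.06,0],[-0.15,0.17,0],[-0.25,0.29,0],[-0.35,0.4,0],[-0.45,0.51,0],[-0.55,0.63,0],[-0.65,0.74,0],[-0.75,0.86,0],[-0.83,0.95,0],[-0.83,0.95,0]], yaw=[0,0,0,0,0,0,0,0,0,0], claw=[0,0,0,0,0,0,0,0,0,0])

```text
time_s: 12.38
tcp_pos: [0.5178, -0.0875, 0.1963]
eef_rot: [-179.9, 0.2, 38.6]
contact_force: [-0.7, -0.6, -1.4]
gripper_width: 0.0545
gripper_force: 20.0
```

Call:
step_arm(xyz=[[-0.05,0.06,0],[-0.13,0.15,0.1],[-0.21,0.24,0.2],[-0.27,0.305,0.3],[-0.27,0.305,0.3],[-0.27,0.305,0.3]], yaw=[0,0,0,0,0,0], claw=[0,0,0,0,0,0])

```text
time_s: 12.88
tcp_pos: [0.5137, -0.166, 0.1355]
eef_rot: [-179.8, 0.2, 38.6]
contact_force: [0.7, 0.4, -0.6]
gripper_width: 0.0544
gripper_force: 20.0
```

```bash
python3 st.py; python3 - <<'E'
from h import *
im,d,K,W=grab('wrist');cv2.imwrite('pics/w3.png',im)
for p in ([.601,-.115,.012],[.563,-.252,.012],[.432,-.216,.012],[.469,-.078,.012],[.516,-.165,.004]): print(proj(np.array(p),K,W).round())
im,d,K,W=grab('scene');cv2.imwrite('pics/sc3.png',cv2.resize(im[210:340,230:400],None,fx=4,fy=4))
E
```

```text
12.8833 [  2.9  13.5 -24.3  -0.  -52.4 125.8] [ 0.5137 -0.166   0.1355] [-179.84    0.2    38.64] [ 0.75  0.43 -0.62] M [-0.046 -0.055  0.033] 0.05435779419737887 19.992685317993164
[299.  79.]
[396. 226.]
[266. 310.]
[161. 184.]
[280. 203.]
```

View pics/w3.png

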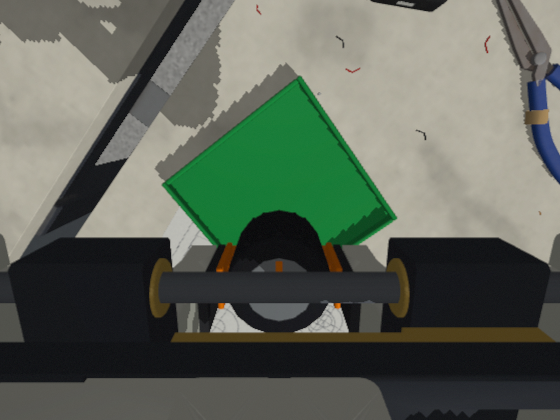

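The wrist view shows the cap held at (280,285) over the tray. The tray corners at (299,77), (396,217) and (163,184) match the projected ones, so the tray position holds. Descending.

Call:
step_arm(xyz=[[0,0,0.06],[0,0,0.14],[0,0,0.22],[0,0,0.3],[0,0,0.37],[0,0,0.42],[0,0,0.45],[0,0,0.47],[0,0,0.47]], yaw=[0,0,0,0,0,0,0,0,0], claw=[0,0,0,0,0,0,0,0,0])

```text
time_s: 13.73
tcp_pos: [0.5157, -0.1648, 0.0435]
eef_rot: [-180.0, 0.0, 38.8]
contact_force: [0.6, 0.0, -1.6]
gripper_width: 0.0541
gripper_force: 20.0
```

```bash
python3 st.py
```

```text
13.7333 [  3.   20.3 -29.8   0.  -39.9 125.8] [ 0.5157 -0.1648  0.0435] [-1.7999e+02  1.0000e-02  3.8790e+01] [ 0.58  0.04 -1.61] M [-0.081 -0.034 -0.026] 0.0541380960269312 19.992515444755554
```

Call:
step_arm(xyz=[[0,0,0.005],[0,0,0.01],[0,0,0.015],[0,0,0.02],[0,0,0.025],[0,0,0.025]], yaw=[0,0,0,0,0,0], claw=[0,0,0,0,0,0])

```text
time_s: 14.23
tcp_pos: [0.5155, -0.1651, 0.0386]
eef_rot: [-180.0, 0.0, 38.8]
contact_force: [0.3, -0.8, -1.5]
gripper_width: 0.0539
gripper_force: 20.0
```

```bash
python3 st.py
```

```text
14.2333 [  3.   20.7 -30.   -0.  -39.3 125.8] [ 0.5155 -0.1651  0.0386] [-180.      0.     38.75] [ 0.27 -0.76 -1.47] M [-0.073 -0.104 -0.02 ] 0.0539300174745953 19.99258428812027
```

Call:
step_arm(xyz=[[0,0,0.003],[0,0,0.006],[0,0,0.006]], yaw=[0,0,0], claw=[0,0,0])

```text
time_s: 14.48
tcp_pos: [0.5155, -0.1651, 0.0373]
eef_rot: [-180.0, 0.0, 38.8]
contact_force: [-0.0, -0.6, -1.0]
gripper_width: 0.0542
gripper_force: 20.0
```

```bash
python3 st.py
```

```text
14.4833 [  3.   20.8 -30.1  -0.  -39.1 125.8] [ 0.5155 -0.1651  0.0373] [-1.7999e+02  1.0000e-02  3.8760e+01] [-0.03 -0.63 -0.99] M [-0.09  -0.041 -0.004] 0.054219276390677903 19.992395639419556
```

Call:
step_arm(xyz=[[0,0,0.002],[0,0,0.004],[0,0,0.004]], yaw=[0,0,0], claw=[0,0,0])

```text
time_s: 14.73
tcp_pos: [0.5156, -0.1651, 0.037]
eef_rot: [180.0, 0.0, 38.8]
contact_force: [-1.7, 0.3, 3.5]
gripper_width: 0.0541
gripper_force: 20.0
```

```bash
python3 st.py
```

```text
14.7333 [  3.   20.8 -30.1   0.  -39.1 125.8] [ 0.5156 -0.1651  0.037 ] [180.     0.    38.77] [-1.67  0.35  3.52] M [0.198 0.551 0.051] 0.05406927694988624 20.012861788272858
```

Touchdown at about 5 N, so I'm opening slowly.

Call:
step_arm(xyz=[[0,0,0],[0,0,0],[0,0,0],[0,0,0],[0,0,0],[0,0,0],[0,0,0],[0,0,0],[0,0,0],[0,0,0],[0,0,0],[0,0,0]], yaw=[0,0,0,0,0,0,0,0,0,0,0,0], claw=[-0.22,-0.27,-0.32,-0.37,-0.42,-0.47,-0.52,-0.6,-0.8,-1,-1,-1])

```text
time_s: 15.73
tcp_pos: [0.5156, -0.1651, 0.0365]
eef_rot: [-180.0, 0.0, 38.8]
contact_force: [0.5, 0.4, 0.3]
gripper_width: 0.0867
gripper_force: 0.0
```

```bash
python3 st.py
```

```text
15.7333 [  3.   20.9 -30.1  -0.  -39.  125.8] [ 0.5156 -0.1651  0.0365] [-1.7999e+02  1.0000e-02  3.8760e+01] [0.54 0.44 0.32] M [-0.039 -0.073 -0.011] 0.08669142479065452 0.0
```

Call:
step_arm(xyz=[[0,0,-0.04],[0,0,-0.1],[0,0,-0.2],[0,0,-0.32],[0,0,-0.46],[0,0,-0.6],[0,0,-0.6],[0,0,-0.6]], yaw=[0,0,0,0,0,0,0,0], claw=[-1,-1,-1,-1,-1,-1,-1,-1])

```text
time_s: 16.4
tcp_pos: [0.5167, -0.1651, 0.1591]
eef_rot: [179.8, -0.2, 38.8]
contact_force: [-0.7, -0.7, -1.1]
gripper_width: 0.0876
gripper_force: 0.0
```

```bash
python3 st.py; python3 tabs.py; python3 - <<'E'
import numpy as np,cv2
cv2.imwrite('pics/w4.png',np.load('w.npz')['im'])
E
```

```text
16.4 [  3.   12.  -22.8   0.  -55.  125.8] [ 0.5167 -0.1651  0.1591] [179.84  -0.21  38.77] [-0.69 -0.75 -1.13] M [-0.049  0.008  0.055] 0.08757892600288412 0.0
16.45 [  3.   12.1 -22.9  -0.  -55.  125.8] [ 0.51577494 -0.16500241  0.15764931] [ 1.79942419e+02 -9.98905184e-02  3.87550250e+01] [-0.33 -0.23 -0.13] [-0.058 -0.008  0.   ] 0.08745595850860953
[277.5 206.5] 56 [ 0.5207 -0.1606  0.0498] zmax 0.0513 ray [ 0.5208 -0.1605  0.0503]
[240.  214.2] 86 [ 0.4956 -0.1414  0.0472] zmax 0.0495 ray [ 0.4961 -0.1416  0.0485]
[316.6 215.1] 67 [ 0.5341 -0.1895  0.0478] zmax 0.0499 ray [ 0.5344 -0.1892  0.0489]
mid [ 0.5152 -0.1654  0.0487] sep 0.0611 yaw 38.849994792444875
err tool mm [ -0.8  -0.2 109. ]
```

View pics/w4.png

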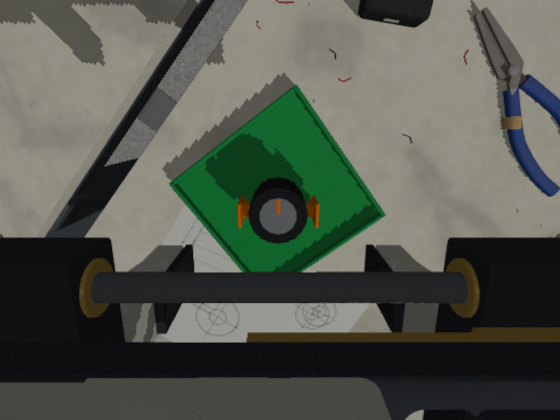

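The wrist view shows the cap upright in the tray at (278,213). Its top is at z ≈ 0.050, its centre is within about 1 mm of the tray's centre, and the gripper is clear of it.

```bash
python3 -c "
from plant import job; print(job.close_job())"
```

```text
the job is handed in; nothing more can be done
None
```

The canister is open: the cap stands upright and released near the middle of the green tray, and the job was handed in at about 16.5 s of the 72 s allowed, with no verdict returned.

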